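# Hold a T-lug flush on a sloped coating gauge

### The arm

A 6-joint arm with a two-finger parallel gripper is mounted at the origin on the work surface. World frame = base frame: x ahead of the robot, y to its left, z up, the work surface at z = 0. Lengths are in m, angles in rad, forces in N, time in s.
With the tool pointing down it reaches from about 0.325 to 1 m from the base axis. Payload 5.1 kg.
Tool frame: the origin (TCP) lies at the very end of the fingers, on their centre line; the grasp point (between the pads) lies 19 mm behind it; z points along the fingers, y is the direction in which the jaws open and shut (so a half turn about z gives the same grasp; the last joint's range is limited). The gripper opens to 85 mm and grips with 20 to 120 N. Pads are 22 mm wide; open, the fingers measure 114 mm over their backs; the gripper's body (76 mm by 85 mm) begins 54 mm behind the grasp point. The pads swing forward as they close: fully open they stand 13 mm farther back than shut.
Start: joints at [1.093, 0.124, 1.65, -0, 1.367, -0.083], TCP at [0.25, 0.6, 0.231] pointing down, gripper open.
Joint ranges: [-2.61, 2.61], [-1.02, 2.33], [0.03, 2.71], [-1.35, 4.49], [0.32, 2.68], [-2.91, 2.91]. Speed limits (rad/s): [2.57, 2.57, 3.14, 3.14, 3.14, 3.14].

### API

Orientations are given as a 3x3 rotation matrix whose columns are the frame's x, y, z axes.
In Python, from plant import sensors, vision, workorder gives the robot as it stands.
- The arm moves only by the tool drive_tool, never from a script. Its argument "rows" is a list of rows, each a list of 6 numbers: the shift along the tool's x, y, z in cm, then the turn, a rotation vector about the tool's x, y, z in rad. A call has 1 to 12 rows; each row shifts and turns the pose as measured when the row begins, along the tool's axes as they then stand; what a row does not reach is not made up. A row lasts 1/8 s, in which the tool goes at most 62.5 mm and 10.7 degrees, less where a joint would pass 70% of its speed; a pose out of reach is approached as far as the arm can. A call is refused whole if a number of a shift passes 6.25 or a number of a turn 0.188, either way. A call with a gripper value outside its range is refused whole. "claw" is the closure in counts, from 0 (fully open) to 255 (shut), set as the call begins (left out, the last holds). The fingers move at their own pace and stop on an object; "grip_force" is the grip in N (left out, the last holds). Time passes only in rows, so rows that do not move let the fingers close. It gives the time, the measured TCP pose, the force and the opening at its end, in the units of the state.
- sensors.state(): the state, without advancing time (a new reading comes with each control period).
- vision.capture(name): name is "side" or "top"; returns (picture, depth): 480x640x3 uint8, red, green, blue; 480x640 float32, m along the optical axis (not along the pixel's ray), 0 where there is no reading.
- vision.get_calibration(name): a dict with "camera_matrix" (3x3 intrinsics, pixels), "dist_coeffs" ([k1, k2, p1, p2, k3] as OpenCV has them; the pictures are not rectified), "T" (4x4, takes a point from camera to world coordinates). Camera axes: x right, y down, z forward; pixel columns grow to the right and rows downward; lengths in m; the calibration is good to about 2 mm. A picture is of the moment at which its call begins. get_calibration takes no time and is no camera call.
- workorder.job_done(): hands the job in, once; it reports no verdict.
Trained networks look in the newest picture that a camera, given by its name, has taken for a name from the list of things; names that differ only in an ending like _2 or _b are one class to them, and where a whole thing is asked for, a point or a joint stands for the part that bears it (a point fixed in the world has none). Each returns a list of dicts, best first, with "p" (0 to 1); they miss things now and then, are a little off and sometimes report something else, mostly with a low value. They report only what shows in the picture. A call takes as long as a camera call. They do not tell look-alikes from the thing itself.
- vision.regions_of(camera, thing): "mask" (480x640 bool, what is visible of it) and "location" ([row, column] in pixels, amid what is visible of it).
- vision.spot_point(camera, thing): "location" ([row, column] in pixels: a listed point, or the origin of a listed thing).
The state is a dict: "time_s": time; "qpos": joint angles; "joint_vel": joint speeds; "tau": joint torques, N m; "tool_pos": TCP position; "tool_rot": TCP orientation; "contact_force": force on the tool from outside, world axes, zero at the start; "torque": the same for the moment, N m; "grip_width": finger opening in m.
Only numpy, scipy, OpenCV 4.12 (cv2) and the standard library are available. Lean on these libraries where they do the work, as an engineer would, in place of code of your own. Each camera call takes 0.05 s, during which the arm holds its last target.

### The job

Check the coating of the steel T-lug: pick it up by its web and lay the flat underside of its foot flush on the sloped, sprung measuring face of the coating gauge, centred, with its long side running up the slope. Press gently until the face has gone in about half of its 10 mm travel, never against its stop, and finish while still holding the lug there, pressed and flush. Do not knock the gauge's tilt or the other parts on the table.

Things in the scene. Friction and masses are not known exactly. Their poses are not given: they have to be found in the camera images.
- lug_center (a point): The T-lug: plain steel, loose, foot down on the table, 0.26 to 0.44 kg. Foot 70 (its x) x 50 (y) x 6 mm; upright web in its middle, 60 (x) x 10 (y), up to 51 mm above the underside. This point: centre line, 25.5 mm above the flat underside. z points from foot up the web. A half turn about z looks the same. Grip the web across its 10 mm, above the foot.
- face (a point): Centre of the gauge's sprung measuring face, a bare aluminium pad 86 (its x) x 66 (y) mm, 130 mm above the table. z points out of it; y is level; x runs up the slope, away from the robot. Tilt locked, 11 to 29 degrees from level, low edge toward the robot. The pad (and this point) slides in along -z up to 10 mm: 4 N to start, 0.8 N more per mm. Rigid head around it is 18 mm lower.
- platen (a joint): How far the measuring face is pushed in, m: 0 out at rest, 0.010 at its stop.
- gauge: The coating gauge, fixed: grey base 150 x 150 x 22 mm; two side cheeks 95 mm high (160 mm wide over their knobs) carry a tilting head 104 x 104 mm. Origin: centre of the base's underside, z up, -x toward its front. The head's tilt axis is level along y, 82 mm above the origin; the face lies 55 mm out from that axis.
- nut: Bystander, leave alone: large plain steel hex nut lying flat, 50 across flats, 28 high (mm), a shuffled neighbour of the lug. Origin at its underside or axis.
- cleat: Bystander, leave alone: small steel L-shaped angle cleat, foot 55 x 50 x 6, one upright leg 50 high along one edge (the T-lug has its web in the middle) (mm), a shuffled neighbour of the lug. Origin at its underside or axis.
- spacer: Bystander, leave alone: dark steel ring, 60 outside, 36 inside, 20 high (mm), on the table. Origin at its underside or axis.
- bolt: Bystander, leave alone: dark hex-head bolt lying on its side, about 126 long, head 35 across flats (mm), on the table near the robot. Origin at its underside or axis.
- spanner: Bystander, leave alone: spanner lying flat, 180 long (mm), on the table to the robot's right. Origin at its underside or axis.
- tin: Bystander, leave alone: closed metal tin, 70 across, 75 high (mm), far left of the table. Origin at its underside or axis.
There are look-alikes about, which are no part of the job. Leave any red or yellow look-alike of the part that bears lug_center alone.

How it is judged:
By the outcome, as a careful person would: the job done as asked, in the order asked, and still so for the second after the job is handed in, while the arm keeps its last pose, push and grip.
It also fails if it takes over 35 s, if anything falls off the work surface, if the arm or the gripper's body presses on something with over 40 N, if the wrist force passes 120 N, or if a joint passes its speed limit or range.

## Working session

There is one attempt and no reset: what is moved stays moved. The work goes in short steps, Python scripts to look and compute and a tool call to move; the robot and the scene stay as the last step left them, time stands still between calls to the robot, and variables do not carry over. Pictures are saved under pics/ and viewed, and the job is handed in when it is done.

Besides the shell and the picture viewer there is one more tool, called after "Call:" as name(argument=value, ...), one argument or row to a line, values as JSON. drive_tool: Moves the arm, as the interface text tells. Its arguments: {"type":"object","properties":{"rows":{"type":"array","items":{"type":"array","items":{"type":"number"}}},"claw":{"type":"number"},"grip_force":{"type":"number"}},"required":["rows"]}

```bash
mkdir -p pics; ls
python3 - <<'E'
from plant import sensors, vision
import cv2,numpy as np
for n in ("side","top"):
    p,d=vision.capture(n); cv2.imwrite(f"pics/{n}0.png",p[:,:,::-1]); np.savez(f"{n}0.npz",p=p,d=d)
    c=vision.get_calibration(n); print(n,np.round(c["camera_matrix"],1).tolist(),c["dist_coeffs"],np.round(c["T"],3).tolist())
    for t in ("lug_center","face","gauge","cleat","nut"):
        print(t,[(round(r["p"],2),np.round(r["location"],1).tolist()) for r in vision.spot_point(n,t)])
    print('reg',[(round(r["p"],2),np.round(r["location"],1).tolist(),int(r["mask"].sum())) for r in vision.regions_of(n,"lug_center")])
print(sensors.state())
E
```

```text
pics
side [[470.1, 0.0, 325.0], [0.0, 470.1, 230.5], [0.0, 0.0, 1.0]] [-0.03761346  0.          0.          0.          0.        ] [[0.879, -0.337, 0.337, 0.264], [-0.477, -0.624, 0.619, -0.59], [0.001, -0.705, -0.709, 0.742], [0.0, 0.0, 0.0, 1.0]]
lug_center [(0.98, [254.8, 208.7]), (0.78, [240.6, 306.3]), (0.77, [223.0, 255.7]), (0.62, [214.3, 190.8])]
face [(0.94, [278.3, 374.3])]
gauge []
cleat [(0.67, [279.8, 375.9]), (0.63, [181.8, 228.7])]
nut [(0.72, [315.3, 378.2]), (0.69, [193.9, 290.7])]
reg [(0.74, [292.9, 281.0], 927), (0.72, [245.2, 305.7], 842), (0.62, [226.9, 251.7], 750), (0.57, [257.6, 209.1], 879), (0.57, [222.0, 190.8], 618)]
top [[443.9, 0.0, 320.9], [0.0, 443.9, 242.9], [0.0, 0.0, 1.0]] [-0.03700773  0.          0.          0.          0.        ] [[-0.027, -0.99, 0.137, 0.424], [-1.0, 0.025, -0.016, -0.016], [0.012, -0.137, -0.99, 1.187], [0.0, 0.0, 0.0, 1.0]]
lug_center [(0.98, [285.6, 260.4]), (0.8, [257.6, 294.8]), (0.79, [326.5, 226.4]), (0.77, [329.9, 273.2]), (0.7, [294.8, 329.8])]
face [(0.66, [240.5, 386.6]), (0.15, [306.8, 447.2])]
gauge [(0.78, [241.
[... 333 characters left out ...]
 -1.29399768e-05,
        1.36750352e+00, -8.25615679e-02]), 'joint_vel': array([ 0.00211639,  0.0013535 ,  0.00094721,  0.00017657, -0.00164359,
       -0.00203046]), 'tau': array([-3.90225941e-04, -4.23441768e+01, -3.65664661e+01, -4.67484278e-05,
        2.79138958e-04,  1.13146825e-05]), 'tool_pos': array([0.25002008, 0.59998368, 0.23134981]), 'tool_rot': array([[-9.23067379e-01,  3.84638289e-01,  2.63708506e-05],
       [ 3.84638289e-01,  9.23067379e-01,  2.33954530e-05],
       [-1.53432849e-05,  3.17388184e-05, -9.99999999e-01]]), 'contact_force': array([-0.02447618,  0.26835287, -0.45923034]), 'torque': array([ 0.09154241,  0.02818296, -0.02616802]), 'grip_width': 0.0853180157421793}
```

View pics/side0.png

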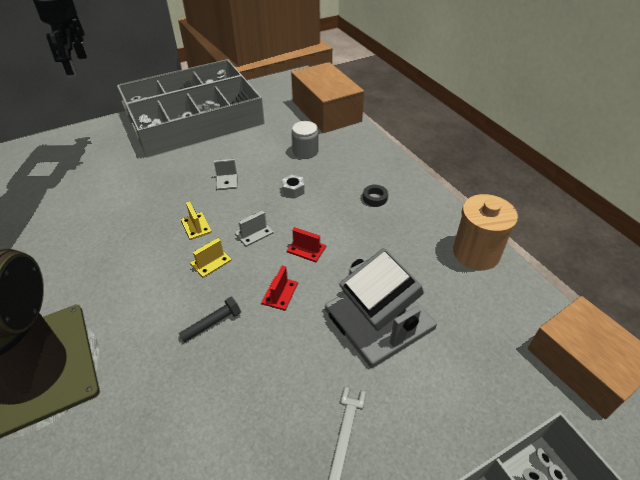

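View pics/top0.png

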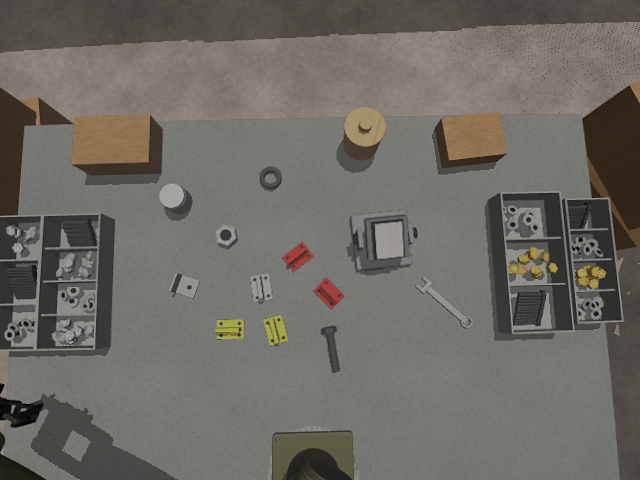

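Run:
```python
import cv2,numpy as np
p=np.load("top0.npz")["p"][220:350,170:450,::-1]; cv2.imwrite("pics/topc.png",cv2.resize(p,None,fx=2.8,fy=2.8,interpolation=cv2.INTER_CUBIC))
p=np.load("side0.npz")["p"][170:330,160:430,::-1]; cv2.imwrite("pics/sidec.png",cv2.resize(p,None,fx=2.9,fy=2.9,interpolation=cv2.INTER_CUBIC))
```

```text
(no output)
```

View pics/topc.png

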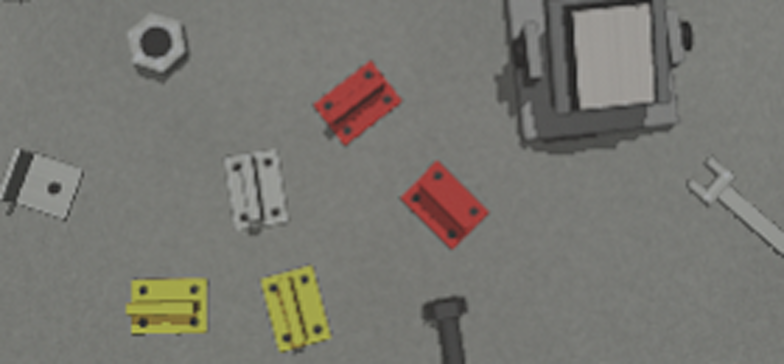

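View pics/sidec.png

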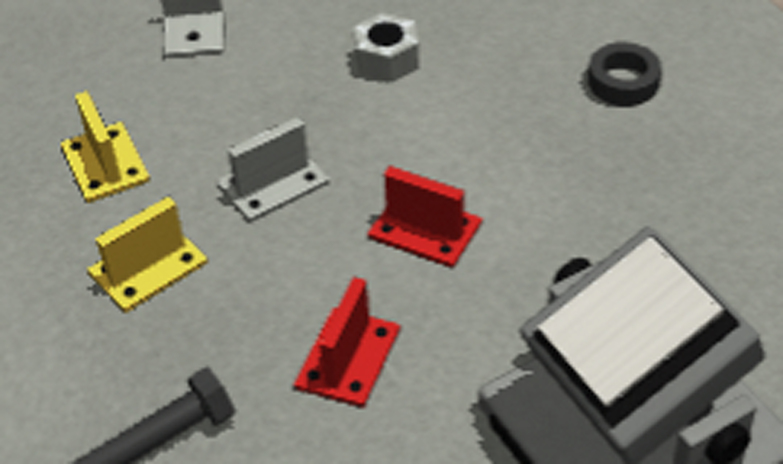

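Candidates for the lug: plain steel T at top (260,287) / side (253,229). The look-alikes are red T's at top (298,256) and (328,293), yellow T's at (230,329) and (275,331), and the steel L-cleat at (185,286). The crops show the plain steel T, with its web in the middle, at top (260,287), so I choose that one. Next I measure the lug and the face.

```bash
cat > h.py <<'E'
import numpy as np,cv2
from plant import vision
def cloud(n,d):
    c=vision.get_calibration(n);K=np.array(c["camera_matrix"]);D=np.array(c["dist_coeffs"]);T=np.array(c["T"])
    v,u=np.mgrid[0:480,0:640]
    q=cv2.undistortPoints(np.stack([u,v],-1).reshape(-1,1,2).astype(float),K,D).reshape(480,640,2)
    P=np.concatenate([q*d[...,None],d[...,None]],-1)
    W=P@T[:3,:3].T+T[:3,3]; W[d<=0]=np.nan
    return W
def proj(n,X):
    c=vision.get_calibration(n);K=np.array(c["camera_matrix"]);D=np.array(c["dist_coeffs"]);T=np.linalg.inv(np.array(c["T"]))
    r,_=cv2.Rodrigues(T[:3,:3]); return cv2.projectPoints(np.asarray(X,float),r,T[:3,3],K,D)[0].reshape(-1,2)
E
python3 - <<'E'
from h import *
for n,(cu,cv) in (("top",(260,287)),("side",(253,229))):
    f=np.load(n+"0.npz");W=cloud(n,f["d"]);p=f["p"].astype(int)
    # table
    S=W[cv-60:cv+60,cu-60:cu+60].reshape(-1,3); 
    z=S[:,2];print(n,"table z med",np.nanmedian(z), "std",np.nanstd(z[np.abs(z)<.02]))
    box=np.zeros((480,640),bool);box[cv-24:cv+24,cu-22:cu+22]=1
    grey=np.abs(p.max(2)-p.min(2))<25
    m=box&grey&(W[...,2]>np.nanmedian(z)+.003)&(W[...,2]<.08)
    Q=W[m];print(n,len(Q),np.nanmedian(Q,0))
    foot=Q[Q[:,2]<.02]; web=Q[Q[:,2]>.035]
    for nm,A in(("foot",foot),("web",web)):
        if len(A)<8: continue
        (c,s,a)=cv2.minAreaRect(A[:,:2].astype(np.float32)); print(nm,len(A),c,s,a,np.percentile(A[:,2],[5,50,95]))
    np.savez(n+"lug.npz",Q=Q)
# face plane
for n in("top","side"):
    f=np.load(n+"0.npz");W=cloud(n,f["d"]);p=f["p"].astype(int)
    lum=p.min(2)
    m=(lum>165)&(W[...,2]>.09)&(W[...,2]<.18)&(W[...,0]>.3)&(W[...,0]<.6)&(W[...,1]<0)&(W[...,1]>-.3)
    k,l,st,_=cv2.connectedComponentsWithStats(m.astype(np.uint8)); i=1+st[1:,4].argmax(); m=l==i
    Q=W[m]; c=Q.mean(0);U,s,V=np.linalg.svd(Q-c); nn=V[2]*np.sign(V[2,2])
    print(n,"face",m.sum(),c,nn,"tilt",np.degrees(np.arccos(nn[2])),"az",np.degrees(np.arctan2(nn[1],nn[0])),"rms",s[2]/len(Q)**.5)
    y=np.cross([0,0,1],nn);y/=-np.linalg.norm(y); y=y if y[1]>0 else -y; x=np.cross(y,nn)
    A=np.c_[(Q-c)@x,(Q-c)@y]; r=cv2.minAreaRect(A.astype(np.float32)); print(r, "center",c+x*r[0][0]+y*r[0][1])
E
```

```text
top table z med -0.00016123977873327977 std 0.003137481268383566
top 520 [0.47282249 0.12476255 0.00590716]
foot 406 (0.4752539396286011, 0.13287624716758728) (0.11147814244031906, 0.1246338039636612) 89.1961669921875 [0.00304713 0.00511001 0.0091078 ]
web 100 (0.4731575846672058, 0.125949889421463) (0.05933424085378647, 0.010335411876440048) 7.549306869506836 [0.0436715  0.04947558 0.05268153]
side table z med 0.00042484485482885415 std 0.003535908563144897
side 763 [0.47205122 0.11982344 0.01780657]
foot 398 (0.4689396321773529, 0.1387692540884018) (0.07163163274526596, 0.11596184223890305) 16.275203704833984 [0.00391237 0.00626621 0.01737443]
web 228 (0.47416192293167114, 0.12412752956151962) (0.060207922011613846, 0.013095586560666561) 8.170654296875 [0.03613264 0.04733548 0.05204864]Traceback (most recent call last):
  File "<stdin>", line 21, in <module>
ValueError: attempt to get argmax of an empty sequence
```

Run:
```python
from h import *
for n in("top","side"):
    f=np.load(n+"0.npz");W=cloud(n,f["d"]);p=f["p"].astype(int)
    u,v=(388,240) if n=="top" else (378,283)
    print(n,"px",p[v,u],"W",W[v,u])
    seed=p[v,u].min()
    m=(p.min(2)>seed-35)&(W[...,2]>.08)&(W[...,2]<.18)
    k,l,st,_=cv2.connectedComponentsWithStats(m.astype(np.uint8)); m=l==l[v,u]
    print(st[l[v,u]])
    Q=W[m]
    for it in range(3):
        c=Q.mean(0);U,s,V=np.linalg.svd(Q-c,full_matrices=False); nn=V[2]*np.sign(V[2,2])
        Q=Q[np.abs((Q-c)@nn)<.004]
    print(len(Q),"n",nn,"tilt",np.degrees(np.arccos(nn[2])),"az",np.degrees(np.arctan2(-nn[1],-nn[0])),"rms",s[2]/len(Q)**.5)
    y=np.cross(nn,[-nn[0],-nn[1],0]);y/=np.linalg.norm(y);x=np.cross(y,nn)
    A=np.c_[(Q-c)@x,(Q-c)@y]; r=cv2.minAreaRect(A.astype(np.float32)); print(r, "mean",c,"center",c+x*r[0][0]+y*r[0][1],"x",x,"y",y)
    lo,hi=np.percentile(A,[1,99],axis=0);print(lo,hi)
    im=f["p"][:,:,::-1].copy(); im[m]=(0,255,0)
    cv2.imwrite(f"pics/f_{n}.png",cv2.resize(im[v-70:v+70,u-90:u+90],None,fx=4,fy=4))
```

```text
top px [156 153 149] W [ 0.57276222 -0.19429856  0.13227261]
[375 221  29  38 936]
873 n [-0.35412468 -0.02878832  0.93475502] tilt 20.811397368190637 az 4.64760014964009 rms 0.0016412543152516128
((-0.0006907135248184204, -0.0004782639443874359), (0.06584953516721725, 0.0858510285615921), 89.81941223144531) mean [ 0.57405621 -0.19600038  0.13250021] center [ 0.57345143 -0.19652939  0.1322548 ] x [0.93168146 0.07574039 0.35529291] y [-0.081027    0.99671191  0.        ]
[-0.04211306 -0.03192384] [0.04093319 0.03186045]
side px [214 211 200] W [ 0.5724917  -0.20611858  0.13231956]
[ 346  252   63   57 1756]
1756 n [-0.35274058 -0.02869661  0.93528102] tilt 20.726406859383182 az 4.650958040480679 rms 0.00120557813907637
((0.0001899823546409607, 0.0008115358650684357), (0.06617206335067749, 0.08386970311403275), 89.85589599609375) mean [ 0.57383557 -0.19913439  0.13320858] center [ 0.57394687 -0.19831112  0.13327582] x [0.93220129 0.07583765 0.35390594] y [-0.08108541  0.99670716  0.        ]
[-0.04087165 -0.03113061] [0.04168081 0.03269692]
```

View pics/f_side.png

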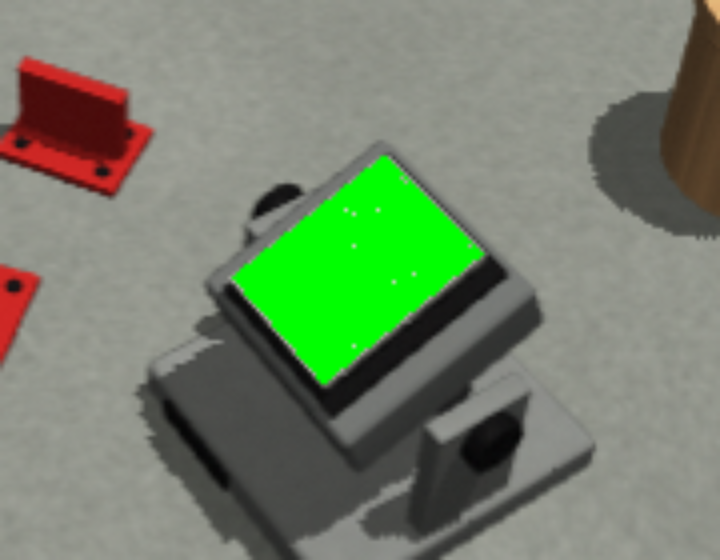

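View pics/f_top.png

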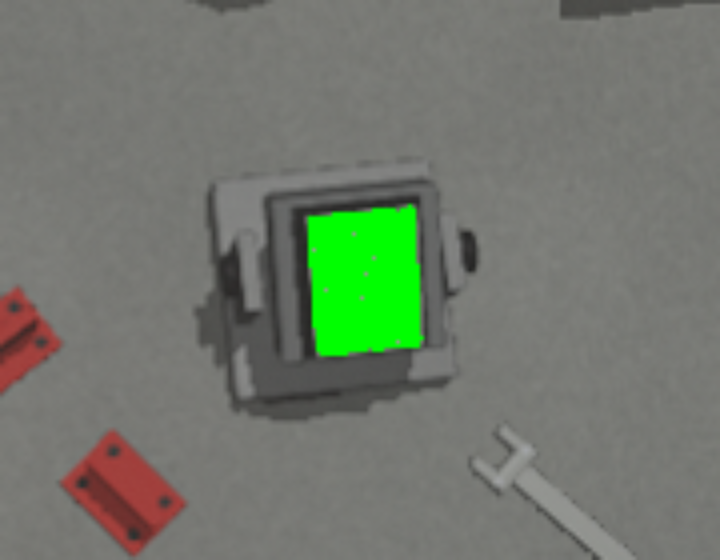

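Both cameras agree. The lug is at about (0.4735, 0.125) with a yaw of about 8°. The face is at about (0.5737, -0.1974, 0.133), tilted 20.8°, with the up-slope azimuth at 4.65°. The pad is fully covered in green in both pictures.

Call:
drive_tool(
  rows=[
    [-4.3,-3.9,0,0,0,0],
    [-4.3,-3.9,0,0,0,0],
    [-4.3,-3.9,0,0,0,0],
    [-4.3,-3.9,0,0,0,0],
    [-4.3,-3.9,0,0,0,0],
    [-4.3,-3.9,0,0,0,0],
    [-4.3,-3.9,0,0,0,0],
    [-4.3,-3.9,0,0,0,0],
    [-4.3,-3.9,0,0,0,0],
    [0,0,0,0,0,-0.177],
    [0,0,0,0,0,-0.177],
    [0,0,0,0,0,-0.177],
  ],
  claw=0,
  grip_force=60,
)

```text
time_s: 2.2
tool_pos: [0.4804, 0.1121, 0.2338]
tool_rot: [[-0.988, -0.152, 0.008], [-0.152, 0.988, 0.002], [-0.009, 0.001, -1.0]]
contact_force: [-0.5, 1.2, -0.3]
grip_width: 0.0856
```

```bash
cat > m.py <<'E'
import numpy as np
from scipy.spatial.transform import Rotation as R
from plant import sensors
def goto(p,Rt):
    s=sensors.state();A=np.array(s["tool_rot"])
    d=A.T@(np.array(p)-s["tool_pos"])*100; w=R.from_matrix(A.T@Rt).as_rotvec()
    print("t",round(s["time_s"],2),"pos",np.round(s["tool_pos"],4),"F",np.round(s["contact_force"],1),"grip",round(s["grip_width"],4))
    print("shift cm",np.round(d,2),"turn",np.round(w,4))
a=np.radians(7.9)
RL=np.c_[[-np.cos(a),-np.sin(a),0],[-np.sin(a),np.cos(a),0],[0,0,-1]]
E
python3 - <<'E'
from m import *
goto([.4735,.125,.014],RL)
E
```

```text
t 2.2 pos [0.4804 0.1121 0.2338] F [-0.5  1.2 -0.3] grip 0.0856
shift cm [ 0.67  1.35 21.98] turn [0.0012 0.0087 0.0143]
```

Call:
drive_tool(
  rows=[
    [0.65,1.3,0,0,0.009,0.014],
    [0,0,5,0,0,0],
    [0,0,5,0,0,0],
    [0,0,4,0,0,0],
    [0,0,0,0,0,0],
  ],
)

```text
time_s: 2.82
tool_pos: [0.4713, 0.128, 0.0931]
tool_rot: [[-0.993, -0.122, 0.003], [-0.122, 0.993, 0.003], [-0.003, 0.003, -1.0]]
contact_force: [0.5, 0.1, 0.2]
grip_width: 0.0853
```

Run:
```python
from m import *
goto([.4735,.125,.014],RL)
from h import *
p,d=vision.capture("side");W=cloud("side",d)
cv2.imwrite("pics/s1.png",cv2.resize(p[100:330,130:400,::-1],None,fx=2.6,fy=2.6))
```

```text
t 2.83 pos [0.4713 0.128  0.0931] F [0.5 0.1 0.2] grip 0.0853
shift cm [-0.15 -0.34  7.91] turn [ 0.0026  0.0034 -0.0156]
```

View pics/s1.png

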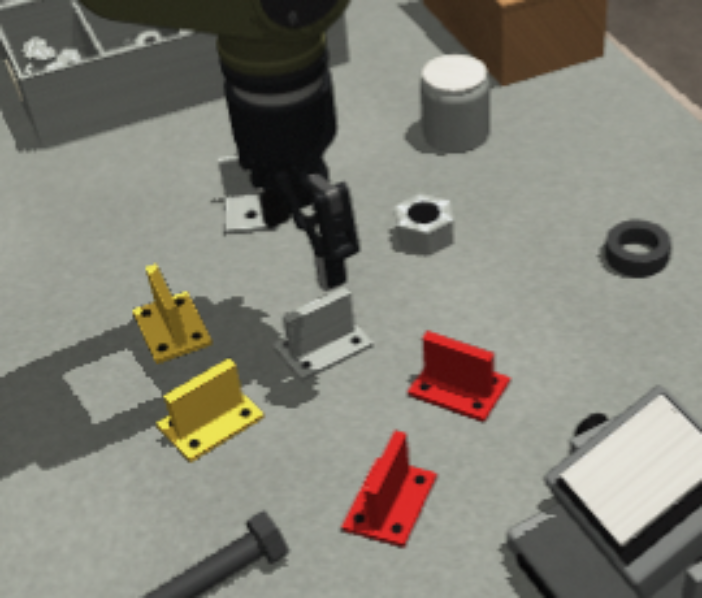

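The gripper is above the steel lug, at about (325,330) in this crop. The open finger clears the web and nothing has moved.

Call:
drive_tool(
  rows=[
    [-0.15,-0.34,0,0,0.003,-0.016],
    [0,0,3.5,0,0,0],
    [0,0,2.5,0,0,0],
    [0,0,1,0,0,0],
    [0,0,0,0,0,0],
  ],
)

```text
time_s: 3.5
tool_pos: [0.4858, 0.127, 0.0366]
tool_rot: [[-0.99, -0.137, 0.026], [-0.137, 0.991, 0.007], [-0.026, 0.003, -1.0]]
contact_force: [0.3, -0.1, 1.5]
grip_width: 0.0853
```

Run:
```python
from m import *
goto([.4735,.125,.014],RL)
```

```text
t 3.5 pos [0.4858 0.127  0.0366] F [ 0.3 -0.1  1.5] grip 0.0853
shift cm [ 1.3  -0.03  2.22] turn [ 0.0029  0.0264 -0.0001]
```

Call:
drive_tool(
  rows=[
    [1.3,0,0,0,0.026,0],
    [0,0,0,0,0,0],
    [0,0,1.0,0,0,0],
    [0,0,0,0,0,0],
  ],
)

```text
time_s: 4.0
tool_pos: [0.4744, 0.1254, 0.0291]
tool_rot: [[-0.991, -0.137, 0.004], [-0.137, 0.991, 0.004], [-0.005, 0.003, -1.0]]
contact_force: [-0.2, 1.0, 0.0]
grip_width: 0.0859
```

Run:
```python
from m import *
goto([.4735,.125,.014],RL)
```

```text
t 4.0 pos [0.4744 0.1254 0.0291] F [-0.2  1.   0. ] grip 0.0859
shift cm [ 0.1  -0.04  1.51] turn [ 0.003   0.0045 -0.0002]
```

Call:
drive_tool(
  rows=[
    [0.1,-0.04,0.8,0.003,0.0045,0],
    [0,0,0.6,0,0,0],
    [0,0,0,0,0,0],
  ],
)

```text
time_s: 4.38
tool_pos: [0.4731, 0.1249, 0.0136]
tool_rot: [[-0.991, -0.137, -0.001], [-0.137, 0.991, -0.0], [0.001, -0.0, -1.0]]
contact_force: [-0.3, -0.3, 0.7]
grip_width: 0.0856
```

Run:
```python
from m import *
goto([.4735,.125,.014],RL)
```

```text
t 4.38 pos [0.4731 0.1249 0.0136] F [-0.3 -0.3  0.7] grip 0.0856
shift cm [-0.04  0.01 -0.04] turn [-0.0002 -0.0013 -0.0002]
```

Call:
drive_tool(
  rows=[
    [0,0,0,0,0,0],
    [0,0,0,0,0,0],
    [0,0,0,0,0,0],
    [0,0,0,0,0,0],
    [0,0,0,0,0,0],
    [0,0,0,0,0,0],
  ],
  claw=255,
  grip_force=80,
)

```text
time_s: 5.12
tool_pos: [0.4737, 0.125, 0.0142]
tool_rot: [[-0.991, -0.137, 0.0], [-0.137, 0.991, -0.0], [-0.0, -0.0, -1.0]]
contact_force: [1.4, 0.7, -1.3]
grip_width: 0.0092
```

Call:
drive_tool(
  rows=[
    [0,0,-1,0,0,0],
    [0,0,-2,0,0,0],
    [0,0,-4,0,0,0],
    [0,0,-5,0,0,0],
    [0,0,-5,0,0,0],
    [0,0,-4,0,0,0],
    [0,0,-1,0,0,0],
    [0,0,0,0,0,0],
  ],
)

```text
time_s: 6.12
tool_pos: [0.4678, 0.1239, 0.2346]
tool_rot: [[-0.99, -0.137, -0.016], [-0.137, 0.991, -0.003], [0.016, -0.001, -1.0]]
contact_force: [0.7, -0.0, -4.6]
grip_width: 0.0089
```

```bash
cat >> m.py <<'E'
n=np.array([-0.3533,-0.0287,0.9351]);n/=np.linalg.norm(n)
fy=np.cross(n,[-n[0],-n[1],0]);fy/=np.linalg.norm(fy);fx=np.cross(fy,n)
C=np.array([.5737,-.1974,.1328]); RF=np.c_[-fx,fy,-n]
E
python3 - <<'E'
from m import *
from h import *
s=sensors.state();A=np.array(s["tool_rot"]);t=np.array(s["tool_pos"])
goto(C+n*(.0142+.05),RF)
for nm in("side","top"):
    p,d=vision.capture(nm);np.savez(nm+"2.npz",p=p,d=d)
    u,v=proj(nm,[t])[0].astype(int);print(nm,u,v)
    cv2.imwrite(f"pics/{nm}2.png",cv2.resize(p[max(0,v-60):v+60,max(0,u-75):u+75,::-1],None,fx=4,fy=4))
E
```

```text
t 6.12 pos [0.4678 0.1239 0.2346] F [ 0.7 -0.  -4.6] grip 0.0089
shift cm [ -3.87 -33.15   4.15] turn [ 0.009  -0.3781  0.0563]
side 237 146
top 249 285
```

View pics/side2.png

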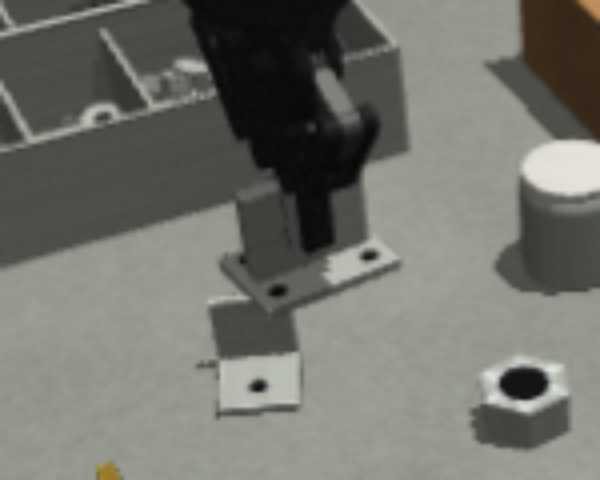

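View pics/top2.png

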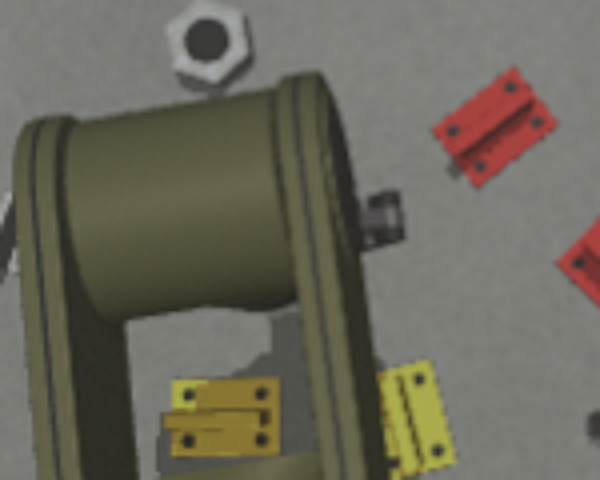

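The lug is held level, with about 4.6 N of weight on the wrist and the web centred between the fingers. I carry it over to the gauge at height.

Call:
drive_tool(
  rows=[
    [-0.5,-3,0,0,-0.03,0],
    [-0.7,-4.8,0,0,-0.06,0.01],
    [-0.7,-4.8,0,0,-0.06,0.01],
    [-0.7,-4.8,0,0,-0.06,0.01],
    [-0.7,-4.8,0,0,-0.06,0.01],
    [-0.7,-4.5,0,0,-0.06,0.01],
    [-0.5,-3,0,0,-0.04,0.006],
    [0,-2,0,0,0,0],
    [0,0,0,0,0,0],
  ],
)

```text
time_s: 7.35
tool_pos: [0.5376, -0.192, 0.2084]
tool_rot: [[-0.947, -0.082, 0.311], [-0.07, 0.996, 0.049], [-0.314, 0.025, -0.949]]
contact_force: [1.1, -0.7, -3.7]
grip_width: 0.0094
```

Run:
```python
from m import *
goto(C+n*(.0142+.05),RF)
```

```text
t 7.35 pos [ 0.5376 -0.192   0.2084] F [ 1.1 -0.7 -3.7] grip 0.0094
shift cm [-0.73 -0.87  1.86] turn [ 0.0239 -0.0429 -0.007 ]
```

Call:
drive_tool(
  rows=[
    [-0.7,-0.85,0.8,0.024,-0.043,-0.007],
    [0,0,0.5,0,0,0],
    [0,0,0,0,0,0],
    [0,0,0,0,0,0],
  ],
)

```text
time_s: 7.85
tool_pos: [0.5466, -0.1956, 0.1916]
tool_rot: [[-0.935, -0.084, 0.344], [-0.076, 0.996, 0.036], [-0.346, 0.007, -0.938]]
contact_force: [0.6, 0.4, -3.7]
grip_width: 0.0092
```

Run:
```python
from m import *
from h import *
goto(C+n*(.0142+.05),RF)
s=sensors.state();A=np.array(s["tool_rot"]);t=np.array(s["tool_pos"])
for nm in("side","top"):
    p,d=vision.capture(nm);np.savez(nm+"3.npz",p=p,d=d)
    im=p[:,:,::-1].copy()
    u,v=proj(nm,[t])[0].astype(int);print(nm,u,v)
    a,b=max(0,v-60),max(0,u-75)
    big=cv2.resize(im[a:v+60,b:u+75],None,fx=4,fy=4,interpolation=cv2.INTER_CUBIC)
    # expected foot outline, from tool pose
    for z in(.0142,.0082):
        q=[t+A@np.array([x,y,z]) for x,y in((.035,.025),(.035,-.025),(-.035,-.025),(-.035,.025))]
        q=((proj(nm,q)-[b,a]+.5)*4).astype(int); cv2.polylines(big,[q.reshape(-1,1,2)],True,(0,255,0) if z>.01 else (255,0,255),1)
    q=[C+fx*x+fy*y for x,y in((.043,.033),(.043,-.033),(-.043,-.033),(-.043,.033))]
    q=((proj(nm,q)-[b,a]+.5)*4).astype(int); cv2.polylines(big,[q.reshape(-1,1,2)],True,(0,0,255),1)
    cv2.imwrite(f"pics/{nm}3.png",big)
```

```text
t 7.85 pos [ 0.5466 -0.1956  0.1916] F [ 0.6  0.4 -3.7] grip 0.0092
shift cm [-0.43 -0.4   0.02] turn [ 0.0076 -0.0095 -0.    ]
side 363 260
top 393 247
```

View pics/side3.png

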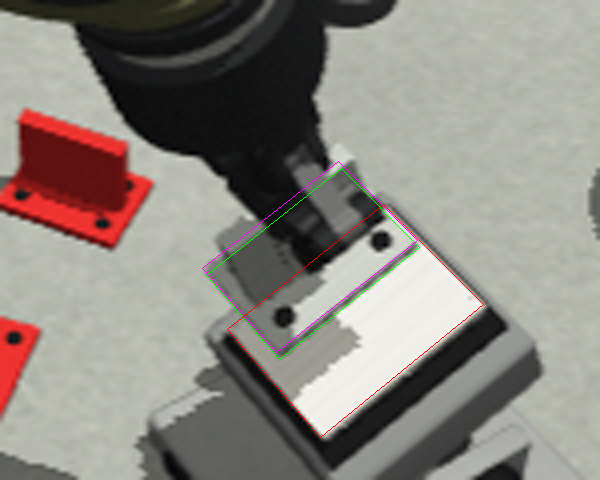

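View pics/top3.png

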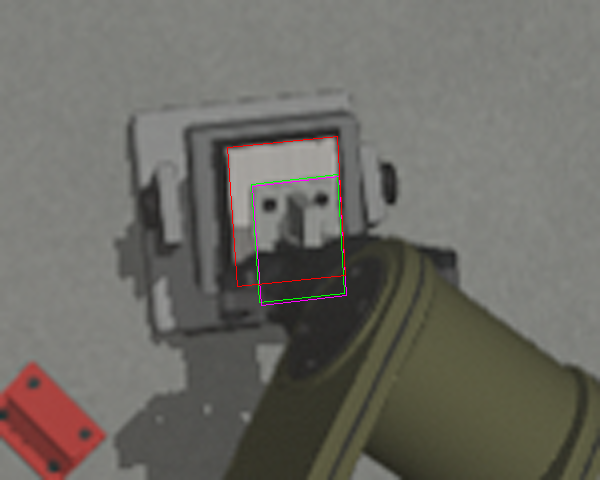

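The predicted foot outline matches the picture in both views: side foot edge at about (350,300), top foot edge at about (295,182). I correct the remaining offset, then compare the foot plane with the face plane.

Call:
drive_tool(
  rows=[
    [-0.43,-0.4,0,0.008,-0.0095,0],
    [0,0,0,0,0,0],
    [0,0,1.5,0,0,0],
    [0,0,0,0,0,0],
  ],
)

```text
time_s: 8.45
tool_pos: [0.5573, -0.1994, 0.1794]
tool_rot: [[-0.931, -0.08, 0.355], [-0.076, 0.997, 0.027], [-0.356, -0.002, -0.934]]
contact_force: [-0.9, 0.1, -4.8]
grip_width: 0.0091
```

```bash
cat > chk.py <<'E'
from m import *
from h import *
import sys
def chk(tag,h=.0142):
    s=sensors.state();A=np.array(s["tool_rot"]);t=np.array(s["tool_pos"])
    for nm in("side","top"):
        p,d=vision.capture(nm);np.savez(f"{nm}{tag}.npz",p=p,d=d)
        W=cloud(nm,d);L=(W-t)@A   # tool coords
        m=(np.abs(L[...,0])<.033)&(np.abs(L[...,1])<.0235)&(np.abs(L[...,1])>.0075)&(np.abs(L[...,2]-h+.006)<.004)
        if nm=="side": m&=L[...,1]<0
        Q=L[m]; print(nm,"foot pts",m.sum(),end=" ")
        if m.sum()>60:
            for _ in range(3):
                M=np.c_[Q[:,:2],np.ones(len(Q))];k,*_=np.linalg.lstsq(M,Q[:,2],rcond=None);r=Q[:,2]-M@k;Q=Q[np.abs(r)<2.5*r.std()]
            print("slope x,y deg",np.degrees(k[:2]).round(2),"z at 0 mm",(k[2]*1e3).round(2),"rms",r.std().round(4),"span",np.ptp(Q[:,:2],axis=0).round(3))
        else: print()
        im=p[:,:,::-1].copy();u,v=proj(nm,[t])[0].astype(int);a,b=max(0,v-60),max(0,u-75)
        big=cv2.resize(im[a:v+60,b:u+75],None,fx=4,fy=4,interpolation=cv2.INTER_CUBIC)
        for O,X,Y,sx,sy,col in((t+A@[0,0,h],A[:,0],A[:,1],.035,.025,(0,255,0)),(C,fx,fy,.043,.033,(0,0,255))):
            q=[O+X*x*sx+Y*y*sy for x,y in((1,1),(1,-1),(-1,-1),(-1,1))]
            q=((proj(nm,q)-[b,a]+.5)*4).astype(int); cv2.polylines(big,[q.reshape(-1,1,2)],True,col,1)
        cv2.imwrite(f"pics/{nm}{tag}.png",big)
E
python3 - <<'E'
from chk import *
goto(C+n*.0142,RF)
chk(4)
E
```

```text
t 8.45 pos [ 0.5573 -0.1994  0.1794] F [-0.9  0.1 -4.8] grip 0.0091
shift cm [0.12 0.08 3.52] turn [-0.0021  0.0021  0.0002]
side foot pts 352 slope x,y deg [0.1  0.53] z at 0 mm 8.42 rms 0.001 span [0.066 0.016]
top foot pts 152 slope x,y deg [ 0.35 -0.05] z at 0 mm 8.17 rms 0.0015 span [0.034 0.046]
```

View pics/side4.png

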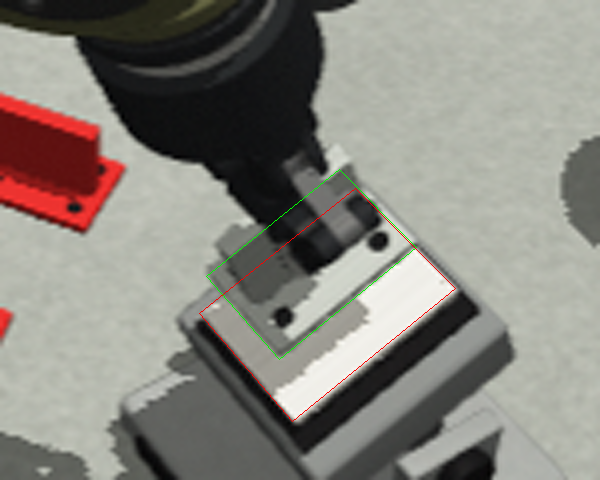

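View pics/top4.png

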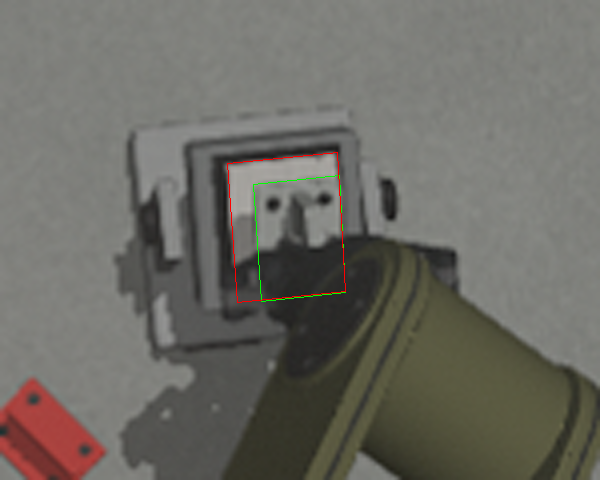

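The foot plane agrees with the tool to within about 0.3–0.5°, with its underside about 14.3 mm beyond the TCP. Now I approach.

Call:
drive_tool(
  rows=[
    [0.12,0.08,1.0,-0.002,0.002,0],
    [0,0,1.0,0,0,0],
    [0,0,0.5,0,0,0],
    [0,0,0,0,0,0],
    [0,0,0,0,0,0],
  ],
)

```text
time_s: 9.18
tool_pos: [0.5664, -0.1984, 0.1556]
tool_rot: [[-0.931, -0.081, 0.356], [-0.076, 0.997, 0.028], [-0.357, -0.001, -0.934]]
contact_force: [-0.6, 0.7, -4.1]
grip_width: 0.009
```

Run:
```python
from m import *
goto(C+n*.0142,RF)
for _ in range(1): print("Fn",n@sensors.state()["contact_force"])
```

```text
t 9.18 pos [ 0.5664 -0.1984  0.1556] F [-0.6  0.7 -4.1] grip 0.009
shift cm [0.12 0.05 0.97] turn [-0.0013  0.0023  0.0005]
Fn -3.662376426450323
```

Call:
drive_tool(
  rows=[
    [0.15,0.05,0.2,-0.001,0.003,0],
    [0,0,0.3,0,0,0],
    [0,0,0,0,0,0],
    [0,0,0,0,0,0],
  ],
)

```text
time_s: 9.68
tool_pos: [0.5671, -0.1982, 0.1509]
tool_rot: [[-0.932, -0.081, 0.354], [-0.076, 0.997, 0.028], [-0.355, -0.001, -0.935]]
contact_force: [-1.3, -0.5, -3.2]
grip_width: 0.0089
```

Run:
```python
from chk import *
goto(C+n*.0142,RF)
print("Fn",n@sensors.state()["contact_force"])
chk(5)
```

```text
t 9.68 pos [ 0.5671 -0.1982  0.1509] F [-1.3 -0.5 -3.2] grip 0.0089
shift cm [0.02 0.02 0.51] turn [-0.0011  0.0003  0.0006]
Fn -2.461957979261936
side foot pts 308 slope x,y deg [-0.24  0.29] z at 0 mm 8.41 rms 0.0011 span [0.066 0.016]
top foot pts 140 slope x,y deg [ 0.52 -0.04] z at 0 mm 8.81 rms 0.0016 span [0.035 0.046]
```

View pics/side5.png

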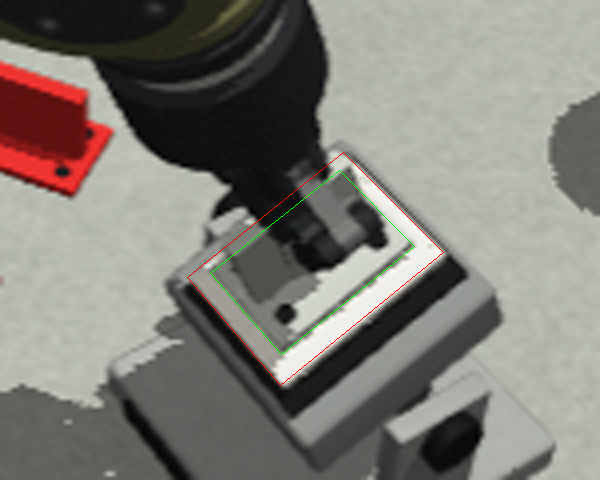

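View pics/top5.png

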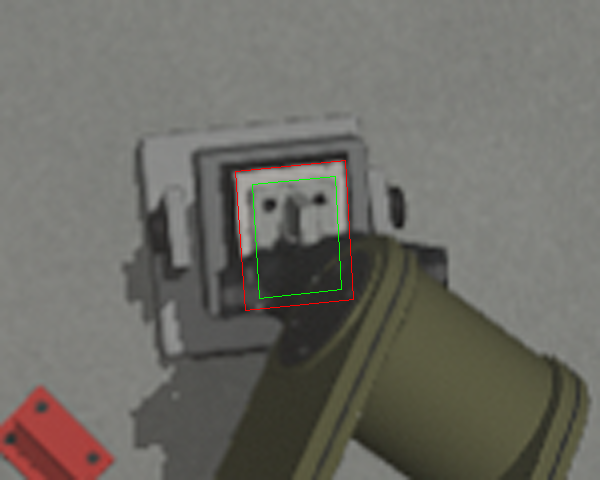

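The lug is centred on the pad and just above it. Next I press in small steps and watch the force.

Call:
drive_tool(
  rows=[
    [0.02,0.02,0.25,-0.001,0,0],
    [0,0,0.15,0,0,0],
    [0,0,0,0,0,0],
  ],
)

```text
time_s: 10.15
tool_pos: [0.5683, -0.1978, 0.1469]
tool_rot: [[-0.932, -0.082, 0.354], [-0.076, 0.997, 0.029], [-0.355, -0.0, -0.935]]
contact_force: [0.2, -0.1, -4.4]
grip_width: 0.0093
```

Run:
```python
from m import *
goto(C+n*.0142,RF)
print("Fn",n@sensors.state()["contact_force"],"T",sensors.state()["torque"])
```

```text
t 10.15 pos [ 0.5683 -0.1978  0.1469] F [ 0.2 -0.1 -4.4] grip 0.0093
shift cm [-0.    0.    0.09] turn [-0.0001  0.0003  0.0006]
Fn -4.169256263796895 T [-0.06784864  0.44334601 -0.00125115]
```

Call:
drive_tool(
  rows=[
    [0,0,0.15,0,0,0],
    [0,0,0,0,0,0],
  ],
)

```text
time_s: 10.4
tool_pos: [0.5688, -0.1979, 0.1461]
tool_rot: [[-0.932, -0.082, 0.353], [-0.077, 0.997, 0.029], [-0.355, -0.0, -0.935]]
contact_force: [-3.5, 0.5, -1.3]
grip_width: 0.0093
```

Run:
```python
from m import *
goto(C+n*.0142,RF)
print("Fn",n@sensors.state()["contact_force"],"T",sensors.state()["torque"])
```

```text
t 10.4 pos [ 0.5688 -0.1979  0.1461] F [-3.5  0.5 -1.3] grip 0.0093
shift cm [ 0.01  0.01 -0.  ] turn [-0.0001  0.0001  0.001 ]
Fn 0.015360045391787036 T [0.02708061 0.79144823 0.02398705]
```

Call:
drive_tool(
  rows=[
    [0,0,0.15,0,0,0],
    [0,0,0,0,0,0],
  ],
)

```text
time_s: 10.65
tool_pos: [0.5693, -0.1979, 0.1452]
tool_rot: [[-0.932, -0.082, 0.353], [-0.077, 0.997, 0.029], [-0.354, -0.001, -0.935]]
contact_force: [-3.7, 0.9, -0.9]
grip_width: 0.0089
```

Run:
```python
from m import *
goto(C+n*.0142,RF)
print("Fn",n@sensors.state()["contact_force"],"T",sensors.state()["torque"])
```

```text
t 10.65 pos [ 0.5693 -0.1979  0.1452] F [-3.7  0.9 -0.9] grip 0.0089
shift cm [ 0.03  0.02 -0.1 ] turn [-0.0001 -0.      0.0012]
Fn 0.4559984967418176 T [0.0788219  0.71862298 0.05402636]
```

Call:
drive_tool(
  rows=[
    [0.03,0.02,0.2,0,0,0.001],
    [0,0,0.15,0,0,0],
    [0,0,0,0,0,0],
  ],
)

```text
time_s: 11.02
tool_pos: [0.5705, -0.1979, 0.1425]
tool_rot: [[-0.932, -0.082, 0.354], [-0.076, 0.997, 0.028], [-0.355, -0.001, -0.935]]
contact_force: [-4.4, 0.7, 1.5]
grip_width: 0.0091
```

Run:
```python
from m import *
goto(C+n*.0092,RF)
print("Fn",n@sensors.state()["contact_force"],"Ft",fx@sensors.state()["contact_force"],"T",sensors.state()["torque"])
```

```text
t 11.03 pos [ 0.5705 -0.1979  0.1425] F [-4.4  0.7  1.5] grip 0.0091
shift cm [0.04 0.02 0.1 ] turn [-0.0005  0.0003  0.0008]
Fn 2.9396108547117437 Ft -3.5049979320045437 T [0.14592132 0.90740349 0.13005453]
```

Call:
drive_tool(
  rows=[
    [0.04,0.02,0.12,0,0,0.001],
    [0,0,0,0,0,0],
    [0,0,0,0,0,0],
  ],
)

```text
time_s: 11.4
tool_pos: [0.5707, -0.1978, 0.1419]
tool_rot: [[-0.932, -0.081, 0.354], [-0.076, 0.997, 0.028], [-0.355, -0.001, -0.935]]
contact_force: [-5.0, 1.8, 2.1]
grip_width: 0.0092
```

Run:
```python
from chk import *
goto(C+n*.0092,RF)
f=[]
for i in range(1): f.append(sensors.state()["contact_force"])
chk(6)
for nm in("side","top"):
    d=np.load(nm+"6.npz")["d"];W=cloud(nm,d);L=np.c_[((W-C)@fx).ravel(),((W-C)@fy).ravel(),((W-C)@n).ravel()]
    a,b=np.abs(L[:,0]),np.abs(L[:,1])
    m=(a<.041)&(b<.031)&((a>.0375)|(b>.0275))&(np.abs(L[:,2]+.004)<.006)
    if nm=="side": m&=L[:,1]<0
    print(nm,"pad ring depth mm",m.sum(),np.median(L[m,2])*1e3,np.percentile(L[m,2],[25,75])*1e3)
    d0=np.load(nm+"0.npz")["d"];W=cloud(nm,d0);L0=(W.reshape(-1,3)-C)@n; print(" before same px",np.nanmedian(L0[m])*1e3)
f.append(sensors.state()["contact_force"]); print([(v@n,v@fx,v@fy) for v in f])
goto(C+n*.0092,RF)
```

```text
t 11.4 pos [ 0.5707 -0.1978  0.1419] F [-5.   1.8  2.1] grip 0.0092
shift cm [0.04 0.02 0.04] turn [-0.0009  0.0007  0.0002]
side foot pts 296 slope x,y deg [ 0.14 -1.65] z at 0 mm 7.95 rms 0.0012 span [0.066 0.016]
top foot pts 144 slope x,y deg [-0.37 -0.09] z at 0 mm 8.77 rms 0.0015 span [0.035 0.046]
side pad ring depth mm 167 -4.837728233776159 [-5.6130131  -4.08892844]
 before same px 0.2833221834274786
top pad ring depth mm 80 -5.585295433178926 [-6.55556229 -4.12556408]
 before same px -0.7923315456050838
[(np.float64(3.7143978386424195), np.float64(-3.7621284430107065), np.float64(2.156264240576386)), (np.float64(3.5992385071119184), np.float64(-3.6505959014860876), np.float64(1.434875544194763))]
t 11.5 pos [ 0.5707 -0.1978  0.1419] F [-4.8  1.1  2.1] grip 0.0092
shift cm [0.04 0.02 0.04] turn [-0.0009  0.0007  0.0002]
```

View pics/side6.png

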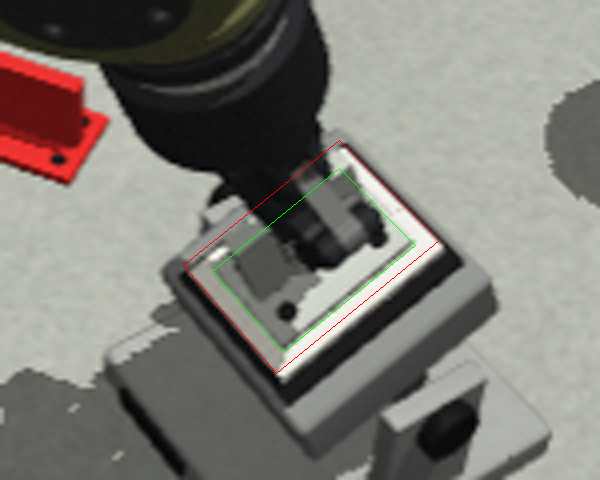

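View pics/top6.png

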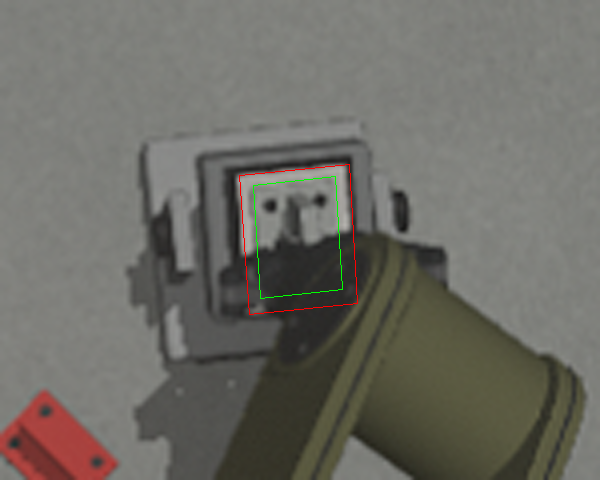

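Call:
drive_tool(
  rows=[
    [0.02,0,0.06,0,0,0],
    [0,0,0,0,0,0],
  ],
)

```text
time_s: 11.75
tool_pos: [0.5708, -0.1978, 0.1416]
tool_rot: [[-0.932, -0.081, 0.354], [-0.076, 0.997, 0.028], [-0.355, -0.001, -0.935]]
contact_force: [-5.4, 0.7, 1.6]
grip_width: 0.0087
```

Run:
```python
from chk import *
s=sensors.state();A=np.array(s["tool_rot"]);t=np.array(s["tool_pos"])
goto(C+n*.0092,RF); print("Fn",n@s["contact_force"],"vel",np.abs(s["joint_vel"]).max())
D={k:[vision.capture(k)[1] for _ in range(4)] for k in("side","top")}
for nm in D:
    W=cloud(nm,np.mean(D[nm],0));L=(W-t)@A
    for ym,zt in((.0215,.0035),(.0205,.003)):
        m=(np.abs(L[...,0])<.032)&(np.abs(L[...,1])<ym)&(np.abs(L[...,1])>.008)&(np.abs(L[...,2]-.0083)<zt)
        if nm=="side": m&=L[...,1]<0
        Q=L[m];M=np.c_[Q[:,:2],np.ones(len(Q))];k,*_=np.linalg.lstsq(M,Q[:,2],rcond=None);r=Q[:,2]-M@k
        cov=np.linalg.inv(M.T@M)*r.var()
        print(nm,len(Q),"slopes",np.degrees(k[:2]).round(2),"+-",np.degrees(np.sqrt(np.diag(cov)[:2])).round(2),"z0",k[2]*1e3)
    P=(W.reshape(-1,3)-C)@np.c_[fx,fy,n];a,b=np.abs(P[:,0]),np.abs(P[:,1])
    m=(a<.041)&(b<.031)&((a>.0375)|(b>.0275))&(np.abs(P[:,2]+.004)<.006)
    if nm=="side": m&=P[:,1]<0
    print(" pad",m.sum(),P[m,2].mean()*1e3)
s=sensors.state();print("Fn",n@s["contact_force"],s["tool_pos"],s["time_s"])
```

```text
t 11.75 pos [ 0.5708 -0.1978  0.1416] F [-5.4  0.7  1.6] grip 0.0087
shift cm [0.04 0.02 0.01] turn [-0.0008  0.0009  0.0003]
Fn 3.3973804958998115 vel 0.004273210244605071
side 230 slopes [-0.17 -0.42] +- [0.13 0.67] z0 8.064910758510898
side 210 slopes [-0.21  0.1 ] +- [0.14 0.75] z0 8.190529874562007
 pad 156 -4.980970542335805
top 116 slopes [-0.31  0.14] +- [0.55 0.3 ] z0 8.804440410758776
top 107 slopes [-0.61  0.34] +- [0.58 0.32] z0 8.699659240990947
 pad 81 -5.948366441722785
Fn 2.7349267447349934 [ 0.57075017 -0.19782946  0.14162997] 12.15
```

Run:
```python
from plant import workorder,sensors
print(workorder.job_done()); s=sensors.state(); print(s["time_s"],s["tool_pos"],s["contact_force"])
```

```text
the job is handed in; nothing more can be done
None
the job is handed in; nothing more can be done
```

I picked up the plain steel T-lug by its web and laid it centred on the gauge face, long side running up the slope. I pressed the face in to about half its travel, and handed the job in at about 12.2 s while still holding the lug there.

What the last checks showed:
- **Press depth:** the arm position gives about 4.9 mm in. Side-camera depth gives about 5.0 mm. Top-camera depth gives about 5.9 mm raw, or about 5.1 mm after taking off its 0.8 mm bias from before the press. The force is noisy, about 6.6–7.5 N of push, which suggests 3–4.5 mm. All of these are well short of the stop.
- **Centring:** by arm position, the lug is within about 0.5 mm of the measured face centre. The camera calibration is only good to about 2 mm.
- **Flushness:** the tool is square to the face within about 0.1°. The foot plane seen by the cameras agrees with the tool within their noise, about 0.1–0.8°. One earlier side-camera fit gave 1.65°; a repeat that left out pixels near the foot's edge did not confirm it.
- **Sideways force:** about 2 N of friction up and down the slope remains between the lug and the face.
- **Other parts:** I did not re-measure the gauge's tilt or the other parts at the end. Wrist force readings never went above about 6 N, and nothing looked disturbed in the pictures.

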